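Weight the ferment and close the crock

ROBOT

A 6-joint arm with a two-finger parallel gripper is mounted at the origin on a cart in front of the work surface, level with it; the furniture and walls round the work are solid. World frame = base frame: x ahead of the robot, y to its left, z up, the work surface at z = 0. Lengths are in m, angles in rad, forces in N, time in s.
With the tool pointing down it reaches from about 0.325 to 0.75 m from the base axis. Payload 7.6 kg.
Tool frame: the origin (TCP) lies midway between the tips of the shut fingers; the grasp point (between the pads) lies r.hold_point_z behind it (r.hold_point_z is the distance from the TCP to the grasp point, in m); z points along the fingers, y is the line along which they close (so a half turn about z gives the same grasp; the last joint's range is limited). The gripper opens to 85 mm and grips with 20 to 120 N. Pads are 22 mm wide; open, the fingers measure 114 mm over their backs; the gripper's body (76 mm by 85 mm) begins 54 mm behind the grasp point. The pads swing forward as they close: fully open they stand 13 mm farther back than shut.
Start: joints at [-1.273, 0.052, 1.401, -0, 1.689, -0.07], TCP at [0.189, -0.49, 0.231] pointing down, gripper open.
Joint ranges: [-2.9, 2.9], [-0.91, 2.17], [0.12, 2.37], [-1.06, 4.2], [0.26, 2.73], [-2.93, 2.93]. Speed limits (rad/s): [2.57, 2.57, 3.01, 3.14, 3.14, 3.14].

INTERFACE

Orientations are given as a unit quaternion [x, y, z, w].
In Python, from plant import r gives the robot as it stands. Calls block until the motion is done:
- r.movep(position, orientation): joint-space move of the TCP to a pose.
- r.line_to(position, rot=None, speed=0.15, f_stop=None): straight line of the TCP; rot=None keeps the orientation; speed is the mean speed in m/s. With f_stop (N) it stops when the force on the tool has changed by that much, and returns True; else False.
- r.move_j(angles): joint-space move.
- r.release() and r.gripper_close(): open the fingers fully, or close them until they stop; the grip force is fixed at half the most.
- r.sleep(seconds).
- r.solve_ik(position, orientation): joint angles nearest the present ones, or None.
- r.observe(): the state.
- r.capture(name): name is "side" or "top" or "wrist"; returns a dict with "color" (384x512x3 uint8, red, green, blue), "fx", "fy", "cx", "cy" (pixels), "view" (4x4, takes a point from world to camera coordinates). Camera axes: x right, y up, looking along -z (the intrinsics and any distortion apply to the point x, -y, -z); pixel columns grow to the right and rows downward; lengths in m; the calibration is good to about 2 mm. A picture is of the moment at which its call begins. There is no depth.
A pose or a line that the arm cannot do raises r.Unreachable and nothing moves.
- r.sign_off(): hands the job in; it is judged then, once.
The state is a dict: "time_s": time; "joint_positions": joint angles; "joint_velocities": joint speeds; "tau": joint torques, N m; "position": TCP position; "tcp_rot": TCP orientation; "contact_force": force on the tool from outside, world axes, zero at the start; "wrist_torque": the same for the moment, N m; "opening": finger opening in m; "grip_force": force on a finger pad.
Only numpy, scipy, OpenCV 4.12 (cv2) and the standard library are available. Lean on these libraries where they do the work, as an engineer would, in place of code of your own. Each camera call takes 0.05 s, during which the arm holds its last target. There are 200 camera calls.

TASK

The packed pickling crock is to be weighted and closed: take the airlock out of the lid and stand it in the egg cup, keeping it upright, then lift off the lid and lay it flat, lengthwise, on the marble board. Put every weight stone on the bar (two or three) into the crock, side by side: a stone is longer than the mouth is wide, so tilt each one through, then lay it flat across the crock on the slatted board inside, centred so that both its ends are caught under the shoulders. Then put the lid back with its plug in the mouth, stand the airlock fully home in the lid's bore again, and leave the mug and the salt jar where they are.

Things in the scene. Friction and masses are not known exactly. Their poses are not given: they have to be found in the camera images.
- crock: White stoneware fermenting crock, fixed, an open box 180 (its x) x 284 (its y) x 102 mm high, walls 10 mm, a small loop handle on each y end. Origin: centre of the underside, z up. Inside lies a fixed flat slatted wooden board, top at z = 34 mm, for the stones. Below the shoulders the chamber is 160 mm wide in x (-80 to 80 mm), 264 mm long in y, 56 mm high from board to shoulder
- crock_rim (a point): Middle of the crock's mouth, level with its top (crock z = 102 mm), axes as the crock. Along both long sides a shoulder 12 mm thick (crock z 90 to 102 mm) juts 34 mm inwards, so the mouth is 92 mm wide in x (-46 to 46 mm) and 264 mm long in y (-132 to 132; no shoulder at the y ends)
- crock_place0 (a point): On top of the slatted board in the crock, at crock x = 0, y = -88 mm, z = 34 mm: a good place for the middle of a stone's underside (elsewhere along y will do too; stones are 80 mm wide there). Axes as the crock
- crock_place1 (a point): The same at crock y = 0
- crock_place2 (a point): The same at crock y = +88 mm
- lid: Loose wooden lid, about 0.35 kg, that starts home on the crock. Origin: centre of the underside of its plug, z up. Plug 80 (x) x 252 (y) x 7 mm (z 0 to 7), board 116 x 284 x 10 mm (z 7 to 17). Home: board on the shoulders, plug in the mouth with 6 mm play each side, origin on the crock's axis at crock z = 95 mm, its x along the crock's, either way round
- lid_handle (a point): Middle of the lid's bar handle, where to grip it (lid x = 0, y = 0, z = 37 mm); the bar is 18 mm thick in the lid's x, 80 mm long in its y, from lid z 17 to 47 mm. Axes as the lid
- lid_bore (a point): Middle of the upper mouth of the 20 mm bore through the lid (lid x = 0, y = 88 mm, z = 17 mm); axes as the lid
- airlock: Loose round fermentation airlock, 50 g, 88 mm tall. Origin: tip of the stem, z up. Grey stem 14 mm across, z 0 to 22 mm; white chamber 32 mm across with a 34 mm flange at its foot, z 22 to 74 mm; grey cap 36 mm across, z 74 to 88 mm. Home in the lid its flange lies on the lid, the tip 22 mm below the bore's mouth. It starts there
- egg_cup_mouth (a point): Middle of the mouth of a fixed turned wooden egg cup, 48 mm across and 44 mm tall; bore 27 mm across, 32 mm deep; z up. The airlock stands in it with its flange on the cup's rim, its tip 22 mm below this point
- board_top (a point): Middle of the upper face of a fixed marble board, 150 (its x) x 310 (its y) x 14 mm thick; z up. The lid, laid flat about centred and lengthwise on it, rests on its plug
- stone0: Grey weight stone, 0.32 kg: a plate 110 (its x) x 80 (its y) x 14 mm with rounded edges, on its middle an upright grip ridge 26 mm long in x, 16 mm thick in y, z 14 to 54 mm (best gripped across its 16 mm near z = 44 mm). Origin: centre of the underside, z up. It lies flat on the bar at the start; may be absent (None)
- stone1: Grey weight stone, 0.32 kg: a plate 110 (its x) x 80 (its y) x 14 mm with rounded edges, on its middle an upright grip ridge 26 mm long in x, 16 mm thick in y, z 14 to 54 mm (best gripped across its 16 mm near z = 44 mm). Origin: centre of the underside, z up. It lies flat on the bar at the start; may be absent (None)
- stone2: Grey weight stone, 0.32 kg: a plate 110 (its x) x 80 (its y) x 14 mm with rounded edges, on its middle an upright grip ridge 26 mm long in x, 16 mm thick in y, z 14 to 54 mm (best gripped across its 16 mm near z = 44 mm). Origin: centre of the underside, z up. It lies flat on the bar at the start; may be absent (None)
- mug: Blue stoneware mug, 94 mm tall, a bystander that must be left alone
- salt_jar: Lidded jar, 60 mm across and 100 mm tall, behind the crock, a bystander that must be left alone
Mind the look-alikes: they are no part of the job. What is shaped like the stone0 but turquoise is not meant. Leave any red look-alike of the airlock alone.

How it is judged:
By the outcome, as a careful person would: the job done as asked, in the order asked, and still so for the second after the job is handed in, with the robot touching nothing.
Of stone0, stone1, stone2 only 2 to 3 are there at a start; the rules pass over those that are not, and their reading is None.
At some moment in a run one of stone0, stone1, stone2, lid may be knocked a few centimetres aside while the robot is not near it.
It also fails if it takes over 210 s, if anything falls off the work surface, if the arm or the gripper's body presses on something with over 40 N, if the wrist force passes 120 N, or if a joint passes its speed limit or range.

## Working session

There is one attempt and no reset: what is moved stays moved. The work goes in short steps, each a Python script; the robot and the scene stay as the last script left them, time stands still between calls to the robot, and variables do not carry over. Pictures are saved under pics/ and viewed, at most 17 in all, crops included, and the job is handed in when it is done.

```bash
ls; mkdir -p pics; python3 - <<'E'
from plant import r
import cv2,numpy as np
for n in ("top","side","wrist"):
    c=r.capture(n); np.savez(f"pics/{n}0.npz",**{k:np.array(v) for k,v in c.items()})
    cv2.imwrite(f"pics/{n}0.png",cv2.resize(c["color"][:,:,::-1],(800,600),interpolation=cv2.INTER_CUBIC))
    print(n,c["fx"],c["fy"],c["cx"],c["cy"],[k for k in c],np.round(c["view"],3).tolist())
print(r.hold_point_z,r.observe()["time_s"],r.observe()["tcp_rot"])
E
```

```text
pics
top 358.48492123495026 358.48492123495026 257.816637710483 192.38174512230677 ['color', 'fx', 'fy', 'cx', 'cy', 'view'] [[-0.012, -1.0, -0.014, -0.083], [0.995, -0.013, 0.099, -0.565], [-0.099, -0.013, 0.995, -1.388], [0.0, 0.0, 0.0, 1.0]]
side 382.79713386763814 382.79713386763814 254.67336836440978 183.59025567952008 ['color', 'fx', 'fy', 'cx', 'cy', 'view'] [[-0.82, -0.572, -0.012, 0.422], [0.34, -0.505, 0.793, -0.336], [-0.46, 0.647, 0.609, -0.993], [0.0, 0.0, 0.0, 1.0]]
wrist 284.1599032820232 284.1599032820232 257.52865261280647 194.25279240068534 ['color', 'fx', 'fy', 'cx', 'cy', 'view'] [[0.36, -0.933, -0.0, -0.525], [0.892, 0.344, -0.293, 0.037], [0.274, 0.105, 0.956, -0.379], [0.0, 0.0, 0.0, 1.0]]
0.0187 0.15 [ 9.83142705e-01  1.82838947e-01 -7.35168004e-05 -5.80002245e-04]
```

View pics/top0.png

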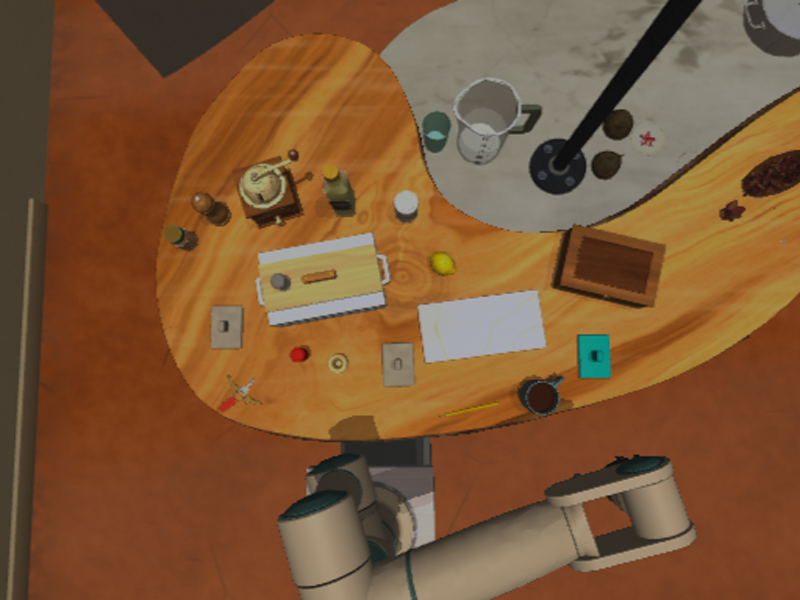

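View pics/side0.png

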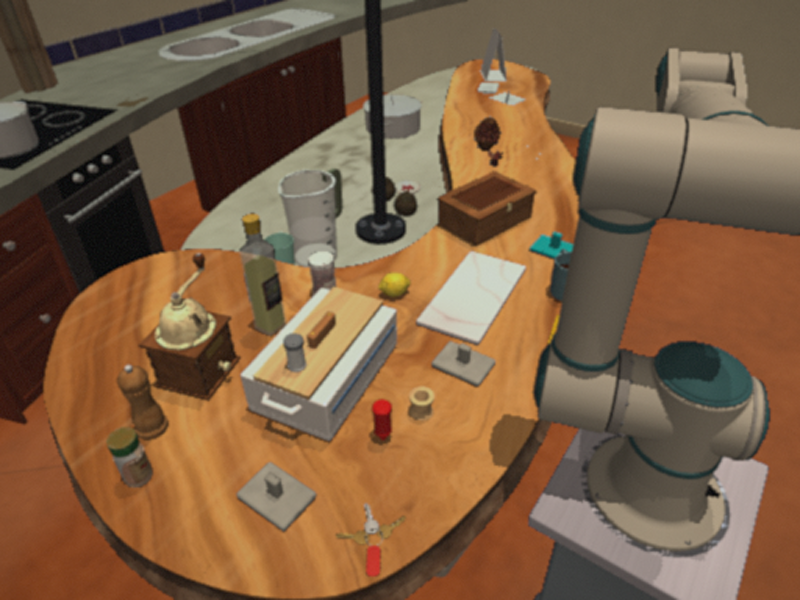

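Top view (800x600 px): crock with lid at (320,280), airlock on its left end at (280,282), handle at (319,276); stones at (227,327) and (398,364). Also egg cup (338,363), red look-alike (299,354), marble (481,326), mug (540,395), turquoise decoy (594,356), salt jar (405,205). The side view agrees: two stones only.

```bash
cat > vis.py <<'E'
import cv2,numpy as np
def ray(c,uv,h):
    """pixels (n,2) -> world points on plane z=h"""
    uv=np.atleast_2d(np.asarray(uv,float)); V=np.asarray(c["view"]); R,t=V[:3,:3],V[:3,3]
    d=np.c_[(uv[:,0]-c["cx"])/c["fx"],-(uv[:,1]-c["cy"])/c["fy"],-np.ones(len(uv))]@R
    o=-R.T@t
    return o+d*((h-o[2])/d[:,2])[:,None]
def proj(c,p):
    p=np.atleast_2d(p); q=p@np.asarray(c["view"])[:3,:3].T+np.asarray(c["view"])[:3,3]
    return np.c_[c["cx"]+c["fx"]*q[:,0]/-q[:,2],c["cy"]-c["fy"]*q[:,1]/-q[:,2]]
def blob(mask,roi):
    """largest contour in roi (x0,y0,x1,y1)"""
    m=np.zeros_like(mask); x0,y0,x1,y1=roi; m[y0:y1,x0:x1]=mask[y0:y1,x0:x1]
    cs,_=cv2.findContours(m,cv2.RETR_EXTERNAL,cv2.CHAIN_APPROX_NONE)
    return max(cs,key=cv2.contourArea)[:,0,:]
def rect(c,cont,h):
    """centre, sizes(long,short), yaw of long side (mod pi) on plane h. 1px contour widening not added"""
    w=ray(c,cont,h)[:,:2]
    (cx,cy),(a,b),ang=cv2.minAreaRect((w*1000).astype(np.float32))
    if a<b:a,b,ang=b,a,ang+90
    return np.array([cx,cy])/1000,(a,b),np.radians((ang+90)%180-90)
def load(n):
    d=np.load(n); return {k:d[k] for k in d}
E
cat > m0.py <<'E'
from vis import *
c=load("pics/top0.npz"); im=c["color"]; hsv=cv2.cvtColor(im,cv2.COLOR_RGB2HSV)
for nm,p in dict(lid=(190,170),lid2=(235,172),crock=(205,199),stoneA=(140,215),stoneB=(250,225),table=(170,215),marble=(305,210),cup=(210,232),cuprim=(216,227),airl=(178,180),handle=(204,177)).items(): print(nm,hsv[p[1],p[0]])
s=hsv[:,:,1].astype(int); v=hsv[:,:,2]; hh=hsv[:,:,0]
grey=((s<90)&(v>60)).astype(np.uint8)*255
lid=((hh>15)&(hh<32)&(s>60)&(s<165)&(v>150)).astype(np.uint8)*255
k=np.ones((3,3),np.uint8)
for nm,m,roi,h in [("stoneA",grey,(130,190,160,228),.014),("stoneB",grey,(240,215,270,252),.014),("marble",grey,(262,180,355,238),.014),("lid",lid,(160,150,250,205),.112),("cup",lid,(205,222,228,242),.044)]:
    ct=blob(cv2.morphologyEx(m,cv2.MORPH_OPEN,k) if nm!="cup" else m,roi); print(nm,*[np.round(x,3) for x in rect(c,ct,h)])
    cv2.drawContours(im,[ct],-1,(255,0,255),1)
crop=im[140:260,125:365]; cv2.imwrite("pics/m0.png",cv2.resize(crop[:,:,::-1],None,fx=3.3,fy=3.3,interpolation=cv2.INTER_NEAREST))
E
python3 m0.py
```

```text
lid [ 25 116 167]
lid2 [ 24 118 168]
crock [115  17 179]
stoneA [ 19  60 140]
stoneB [ 19  61 138]
table [ 16 189 169]
marble [112  16 177]
cup [ 23 125 165]
cuprim [ 20 131 168]
airl [ 18  30 109]
handle [ 14 180 160]
stoneA [0.505 0.363] [105.736  76.072] 0.017
stoneB [ 0.406 -0.075] [105.886  75.012] -0.008
marble [ 0.5   -0.287] [309.652 149.343] -1.453
lid [0.614 0.109] [284.012 115.187] -1.406
cup [0.406 0.075] [46.256 42.64 ] -0.002
```

View pics/m0.png

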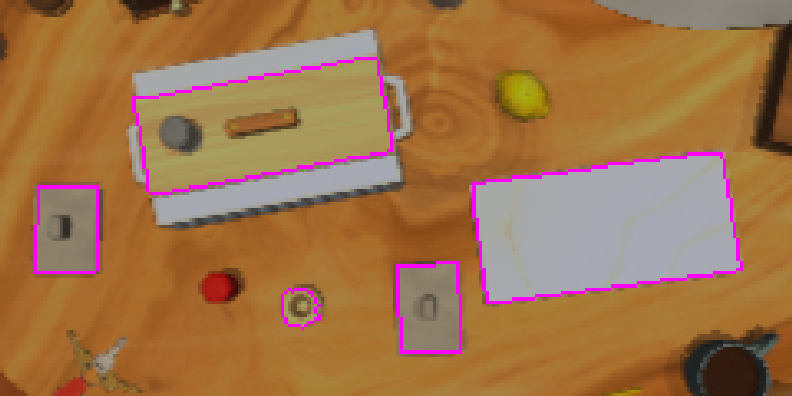

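The magenta outlines sit on the lid, marble, both stones and the cup, and the sizes match what was given: lid 284x115, marble 310x149, stones about 106x76. Next I check the airlock and the red look-alike, then plan the tilted entry in 2D.

```bash
cat > plan2d.py <<'E'
import numpy as np, heapq
def box(x0,x1,z0,z1,s=2.):
    xs=np.linspace(x0,x1,int((x1-x0)/s)+2); zs=np.linspace(z0,z1,int((z1-z0)/s)+2)
    return np.r_[np.c_[xs,xs*0+z0],np.c_[xs,xs*0+z1],np.c_[zs*0+x0,zs],np.c_[zs*0+x1,zs]]
def rot(p,a): c,s=np.cos(a),np.sin(a); return np.c_[c*p[:,0]+s*p[:,1],-s*p[:,0]+c*p[:,1]]  # +a: top leans to +x
OBS=[(-90,-46,90,102),(46,90,90,102),(-90,-80,0,102),(80,90,0,102),(-90,90,0,34)]
def sdf(P):
    d=np.full(P.shape[:-1],1e9)
    for a,b,c,e in OBS:
        qx=np.maximum(a-P[...,0],P[...,0]-b); qz=np.maximum(c-P[...,1],P[...,1]-e)
        d=np.minimum(d,np.hypot(np.maximum(qx,0),np.maximum(qz,0))+np.minimum(np.maximum(qx,qz),0))
    return d
def shape(delta,g=44.):   # about grasp point; delta = tool lean relative to stone
    st=np.r_[box(-55,55,0,14),box(-13,13,14,54)]-[0,g]
    tool=np.r_[box(-12,12,-19,54),box(-43,43,54,150)]
    return np.r_[st,rot(tool,delta)]
def plan(delta,g=44.,th_max=60,want=3.5):
    S=shape(np.radians(delta),g)
    xs=np.arange(-40,41,2.); zs=np.arange(34+g,34+g+100,2.); ths=np.arange(0,th_max+1,2.5)
    C=np.empty((len(xs),len(zs),len(ths)))
    for k,t in enumerate(ths):
        P=rot(S,np.radians(t))
        for i,x in enumerate(xs):
            Q=P[None]+np.array([[x,z] for z in zs])[:,None]
            C[i,:,k]=sdf(Q).min(1)
    # widest path (final few mm to the board exempt: start at z+4)
    s=(int(np.argmin(abs(xs))),3,0); best={s:C[s]}; h=[(-C[s],s)]; par={s:None}; goal=None
    while h:
        c,n=heapq.heappop(h); c=-c
        if c<best[n]: continue
        if n[1]==len(zs)-1: goal=n;break
        for d in [(1,0,0),(-1,0,0),(0,1,0),(0,-1,0),(0,0,1),(0,0,-1)]:
            m=tuple(np.add(n,d))
            if min(m)<0 or m[0]>=len(xs) or m[1]>=len(zs) or m[2]>=len(ths): continue
            w=min(c,C[m])
            if w>best.get(m,-1e9): best[m]=w;par[m]=n;heapq.heappush(h,(-w,m))
    return best[goal] if goal else None,[(xs[a],zs[b],ths[c]) for a,b,c in trace(par,goal)]
def trace(par,n):
    o=[]
    while n: o.append(n); n=par[n]
    return o
if __name__=="__main__":
    for g in (44,48):
        for d in (0,-10,-20,-30): w,p=plan(d,g); print(g,d,w,len(p),max(q[2] for q in p))
E
python3 plan2d.py
cat > m1.py <<'E'
from vis import *
c=load("pics/top0.npz"); im=c["color"]; hsv=cv2.cvtColor(im,cv2.COLOR_RGB2HSV); s=hsv[:,:,1].astype(int);v=hsv[:,:,2];hh=hsv[:,:,0]
cap=((s<80)&(v<150)).astype(np.uint8)*255
(u,w),rad=cv2.minEnclosingCircle(blob(cap,(170,170,188,190))); print("cap",ray(c,(u,w),.178),rad*1.21/358)
red=(((hh<5)|(hh>170))&(s>180)).astype(np.uint8)*255
(u,w),rad=cv2.minEnclosingCircle(blob(red,(183,215,202,236))); print("red",ray(c,(u,w),.088),rad*1.3/358)
hd=((hh<20)&(s>150)).astype(np.uint8)*255
print("handle",rect(c,blob(hd,(190,168,218,186)),.142))
print("mug",ray(c,(345,253),.09),"jar",ray(c,(259,131),.1))
from plant import r
for nm,p in dict(A=(.6,.196,.16),cup=(.406,.075,.07),lid=(.614,.109,.12),mb=(.5,-.287,.05),sA=(.505,.363,.03),sB=(.406,-.075,.03)).items():
    for y in (0.1,-1.45,1.7,-3.0):
        q=r.solve_ik(p,[np.cos(y/2),np.sin(y/2),0,0]); print(nm,y,None if q is None else np.round(q,2))
E
python3 m1.py
```

```text
44 0 6.0 165 57.5
44 -10 6.0 165 57.5
44 -20 5.966735970760751 161 57.5
44 -30 4.882991588181824 159 57.5
48 0 6.0 167 57.5
48 -10 6.0 167 57.5
48 -20 5.645439768344035 171 60.0
48 -30 5.645439768344035 157 55.0
cap [[0.59469598 0.18720113 0.178     ]] 0.021969612190843296
red [[0.43219578 0.16106929 0.088     ]] 0.018608685045934922
handle (array([0.61303809, 0.1057107 ]), (79.27403259277344, 17.712047576904297), np.float64(-1.3976308515914353))
mug [[ 0.32771422 -0.41069773  0.09      ]] jar [[ 0.79129123 -0.09838662  0.1       ]]
A 0.1 [ 0.26  0.38  1.16 -0.    1.6   1.73]
A -1.45 None
A 1.7 [ 0.26  0.38  1.16 -0.    1.6   0.13]
A -3.0 [ 0.26  0.38  1.16 -0.    1.6  -1.46]
cup 0.1 [ 0.09 -0.15  1.93 -0.    1.37  1.56]
cup -1.45 None
cup 1.7 [ 0.09 -0.15  1.93 -0.    1.37 -0.04]
cup -3.0 [ 0.09 -0.15  1.93 -0.    1.37 -1.62]
lid 0.1 [ 0.12  0.39  1.24 -0.    1.52  1.59]
lid -1.45 None
lid 1.7 [ 0.12  0.39  1.24 -0.    1.52 -0.01]
lid -3.0 [ 0.12  0.39  1.24 -0.    1.52 -1.6 ]
mb 0.1 [-0.59  0.33  1.46 -0.    1.35  0.89]
mb -1.45 [-0.59  0.33  1.46 -0.    1.35  2.44]
mb 1.7 [-0.59  0.33  1.46 -0.    1.35 -0.71]
mb -3.0 [-0.59  0.33  1.46 -0.    1.35 -2.3 ]
sA 0.1 [ 0.56  0.47  1.32 -0.    1.35  2.03]
sA -1.45 [ 0.56  0.47  1.32 -0.    1.35 -2.7 ]
sA 1.7 [ 0.56  0.47  1.32 -0.    1.35  0.43]
sA -3.0 [ 0.56  0.47  1.32 -0.    1.35 -1.15]
sB 0.1 [-0.27 -0.09  1.96 -0.    1.27  1.2 ]
sB -1.45 [-0.27 -0.09  1.96 -0.    1.27  2.75]
sB 1.7 [-0.27 -0.09  1.96 -0.    1.27 -0.4 ]
sB -3.0 [-0.27 -0.09  1.96 -0.    1.27 -1.98]
```

```bash
cat > rob.py <<'E'
from plant import r
from vis import *
from scipy.spatial.transform import Rotation as Ro
H=r.hold_point_z
def ori(psi,th=0.): return (Ro.from_euler('z',psi)*Ro.from_euler('y',th)*Ro.from_euler('x',np.pi)).as_quat()
def tcp(p,q,h=H): return np.asarray(p)+Ro.from_quat(q).apply([0,0,h])   # grasp point -> TCP
def go(p,q,speed=.25,f=None): return r.line_to(tcp(p,q).tolist(),rot=list(q),speed=speed,f_stop=f)
def st():
    o=r.observe(); q=o["tcp_rot"]; print("t%.1f grasp"%o["time_s"],np.round(tcp(o["position"],q,-H),4),"open %.4f"%o["opening"],"F",np.round(o["contact_force"],1),"grip %.0f"%o["grip_force"])
def shot(n,tag,crop=None,save=True):
    c=r.capture(n); np.savez(f"pics/{tag}.npz",**{k:np.array(v) for k,v in c.items()})
    im=c["color"][:,:,::-1]
    if crop: im=im[crop[1]:crop[3],crop[0]:crop[2]]
    f=min(800/im.shape[1],600/im.shape[0]); 
    if save: cv2.imwrite(f"pics/{tag}.png",cv2.resize(im,None,fx=f,fy=f,interpolation=cv2.INTER_CUBIC))
    return c
LID=np.array([.6135,.1075]); CY=.165; CUP=np.array([.406,.075]); MB=np.array([.500,-.287]); MY=.118
def offs(c,yaw,x,y): return np.asarray(c)+[np.cos(yaw)*x-np.sin(yaw)*y,np.sin(yaw)*x+np.cos(yaw)*y]
E
python3 - <<'E'
from rob import *
q=ori(CY+np.pi/2); b=offs(LID,CY,0,.088); print(b)
r.movep(tcp([*b,.24],q).tolist(),list(q)); st()
shot("wrist","w1")
go([*b,.142],q,.12,15); st(); r.gripper_close(); st()
go([*b,.215],q,.1); st()
go([*CUP,.19],q,.25); st(); shot("side","s1",(120,180,330,340))
E
```

```text
[0.59904579 0.19430482]
t3.0 grasp [0.5993 0.1934 0.2401] open 0.0854 F [ 0.7 -0.5  0.3] grip 0
t4.0 grasp [0.5995 0.1944 0.1431] open 0.0853 F [ 0.2 -0.   0.7] grip 0
t4.5 grasp [0.5992 0.1943 0.1423] open 0.0310 F [-0.4  0.7  1.5] grip 59
t5.4 grasp [0.5988 0.1942 0.214 ] open 0.0305 F [ 0.7 -0.8 -1.3] grip 59
t6.5 grasp [0.4065 0.0753 0.1901] open 0.0307 F [-0.3  0.  -0.7] grip 59
```

View pics/s1.png

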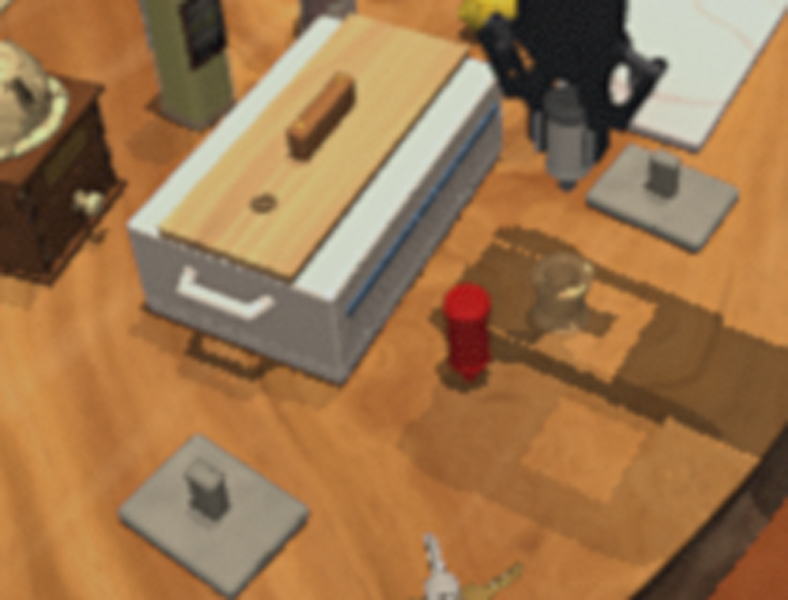

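View pics/w1.png

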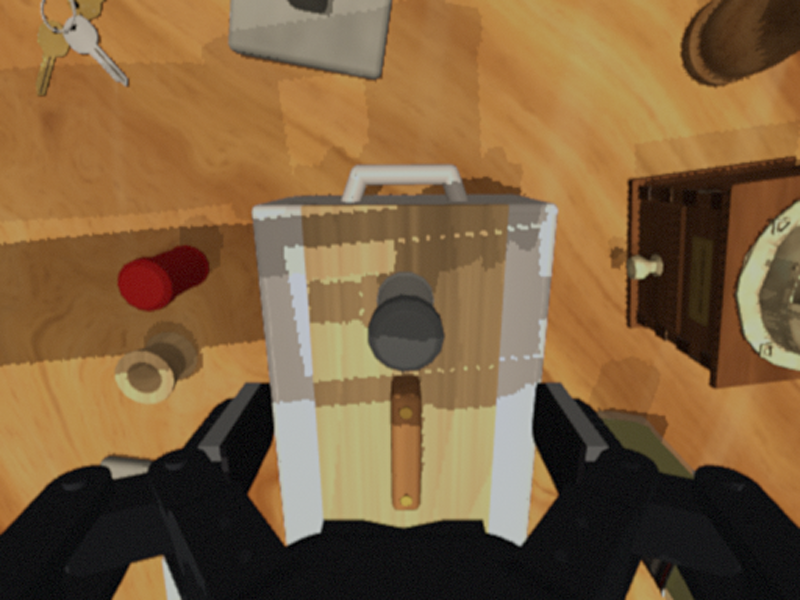

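Side view: the airlock is held upright at (565,140) over the cup at (560,290), with the bore free at (263,204). Wrist view: cap at (405,332), cup mouth at (145,375). I'll check both by ray before lowering.

```bash
python3 - <<'E'
from rob import *
c=load("pics/w1.npz")
print("cap",ray(c,(405/1.5625,332/1.5625),.178),"cup",ray(c,(145/1.5625,375/1.5625),.044))
s=load("pics/s1.npz"); hs=cv2.cvtColor(s["color"],cv2.COLOR_RGB2HSV)
# cup in side view: pixel (563,267) of crop -> rim
print("cup side",ray(s,(120+563/3.75,180+267/3.75),.044))
print("bore side",ray(s,(120+263/3.75,180+204/3.75),.112))
q=ori(CY+np.pi/2)
z=.022+.052
print(go([*CUP,z+.03],q,.15), go([*CUP,z-.002],q,.04,6)); st()
E
```

```text
cap [[0.60033841 0.19831646 0.178     ]] cup [[0.41249905 0.07878913 0.044     ]]
cup side [[0.41089083 0.06912608 0.044     ]]
bore side [[0.59725837 0.19511212 0.112     ]]
False True
t8.0 grasp [0.4067 0.0752 0.0742] open 0.0308 F [ 0.5 -0.4  2.7] grip 59
```

```bash
python3 - <<'E'
from rob import *
q=ori(CY+np.pi/2)
r.release(); st(); go([*CUP,.19],q,.25)
go([*LID,.22],q,.25); shot("side","s2",(120,180,330,340))
c=shot("wrist","w2",save=False)
print(go([*LID,.135],q,.12,15)); st(); r.gripper_close(); st()
go([*LID,.165],q,.06); st(); go([*LID,.23],q,.15); st()
E
```

```text
t8.5 grasp [0.4062 0.0751 0.074 ] open 0.0855 F [ 0.4 -0.   0.6] grip 0
False
t11.1 grasp [0.614  0.1075 0.1361] open 0.0854 F [0.8 0.1 0.8] grip 0
t11.7 grasp [0.6138 0.1076 0.1355] open 0.0168 F [0.5 0.3 2.3] grip 60
t12.4 grasp [0.6134 0.1075 0.1649] open 0.0168 F [-1.1  0.2 -2.4] grip 59
t13.0 grasp [0.6132 0.1075 0.2288] open 0.0170 F [-0.1 -0.6 -3.7] grip 59
```

View pics/s2.png

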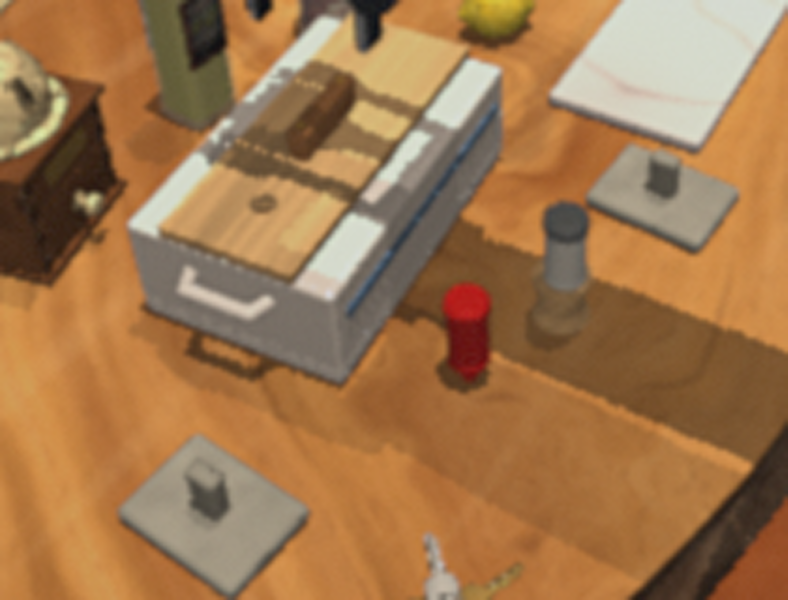

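Airlock stands upright in the cup at (565,250). Lid is held; now the marble board.

```bash
python3 - <<'E'
from rob import *
q=ori(MY+np.pi/2)
go([*MB,.20],q,.3); go([*MB,.075],q,.15); print(go([*MB,.052],q,.03,6)); st()
r.release(); go([*MB,.20],q,.25); r.movep(tcp([.40,-.40,.30],q).tolist(),list(q)); st()
c=shot("top","t3",(125,120,365,260))
hs=cv2.cvtColor(c["color"],cv2.COLOR_RGB2HSV); s=hs[:,:,1].astype(int); v=hs[:,:,2]
grey=((s<90)&(v>60)).astype(np.uint8)*255
# crock outer top outline: rows of rim; whole blob incl. inside (external contour)
for nm,roi in dict(stoneA=(130,190,160,228),stoneB=(240,215,270,252)).items(): print(nm,rect(c,blob(cv2.morphologyEx(grey,cv2.MORPH_OPEN,np.ones((3,3))),roi),.014))
# IK for tilted poses at crock
for y in (-.055,.055):
  for yaw in (CY,CY-np.pi):
    for sg in (1,-1):
      for th in (60,):
        a=sg*np.radians(th); qq=ori(yaw,a); out=[]
        for z in (.17,.12):
            p=tcp([*offs(LID,CY,0,y),z],qq); j=r.solve_ik(p.tolist(),qq.tolist()); out.append(None if j is None else np.round(j,2).tolist())
        print(y,round(yaw,2),sg,th,out)
E
```

```text
True
t16.1 grasp [ 0.4999 -0.2869  0.0545] open 0.0169 F [0.6 0.1 4.4] grip 60
t18.3 grasp [ 0.4003 -0.3992  0.2978] open 0.0853 F [-0.2  1.  -0.8] grip 0
stoneA (array([0.50459189, 0.3625799 ]), (105.73621368408203, 76.07174682617188), np.float64(0.01676611789610799))
stoneB (array([ 0.40622971, -0.07498808]), (105.88631439208984, 75.0121078491211), np.float64(-0.008452606983802494))
-0.055 0.17 1 60 [None, None]
-0.055 0.17 -1 60 [[-0.05, -0.11, 2.0, 0.73, 0.29, 0.76], None]
-0.055 -2.98 1 60 [[-0.05, -0.11, 2.0, 0.73, 0.29, -2.39], None]
-0.055 -2.98 -1 60 [None, None]
0.055 0.17 1 60 [None, None]
0.055 0.17 -1 60 [None, None]
0.055 -2.98 1 60 [None, None]
0.055 -2.98 -1 60 [None, None]
```

View pics/t3.png

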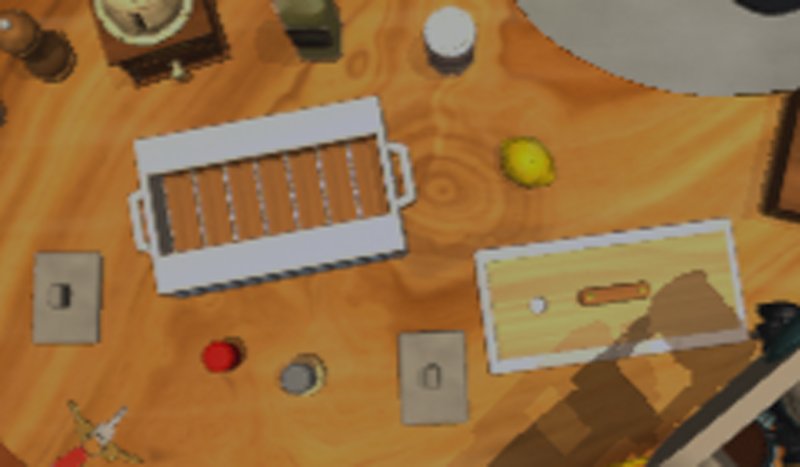

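Top view: lid lies lengthwise on the marble at (615,293), the crock is open and both stones are unmoved. A 60° tool tilt is out of reach, so I check the usable tool pitch range. With a pre-leaned grasp the stone can tilt more than the tool does.

```bash
python3 - <<'E'
from rob import *
for y in (-.055,0,.055):
  for yaw in (CY,):
    for z in (.16,.12,.082):
        ok=[]
        for th in range(-60,61,5):
            qq=ori(yaw,np.radians(th)); j=r.solve_ik(tcp([*offs(LID,CY,0,y),z],qq).tolist(),qq.tolist())
            if j is not None: ok.append((th,round(j[4],2),round(j[5],2)))
        print(y,z,ok[0],ok[-1],len(ok))
for nm,p in dict(A=(.505,.3625,.044),B=(.406,-.075,.044)).items():
    ok=[]
    for th in range(-60,61,5):
        qq=ori(0,np.radians(th)); j=r.solve_ik(tcp(p,qq).tolist(),qq.tolist())
        if j is not None: ok.append(th)
    print(nm,ok)
from plan2d import plan
for d in (-25,-35,-40,-45): 
    w,p=plan(d,44); print(d,w,max(q[2] for q in p))
c=load("pics/t3.npz"); hs=cv2.cvtColor(c["color"],cv2.COLOR_RGB2HSV); s=hs[:,:,1].astype(int); v=hs[:,:,2]
wh=((s<50)&(v>145)).astype(np.uint8)*255
m=np.zeros_like(wh); m[145:210,160:250]=wh[145:210,160:250]
m=cv2.morphologyEx(m,cv2.MORPH_OPEN,np.ones((5,5)))  # drop handles
ct=np.vstack([k[:,0] for k in cv2.findContours(m,cv2.RETR_EXTERNAL,cv2.CHAIN_APPROX_NONE)[0]])
print("crock rim",rect(c,ct,.102))
lid=((hs[:,:,0]>15)&(hs[:,:,0]<32)&(s>60)&(s<165)&(v>90)).astype(np.uint8)*255
E
```

```text
-0.055 0.16 (-60, np.float64(0.27), np.float64(0.69)) (55, np.float64(2.69), np.float64(1.33)) 24
-0.055 0.12 (-55, np.float64(0.28), np.float64(0.81)) (55, np.float64(2.63), np.float64(1.36)) 23
-0.055 0.082 (-50, np.float64(0.31), np.float64(0.92)) (55, np.float64(2.58), np.float64(1.38)) 22
0 0.16 (-55, np.float64(0.32), np.float64(1.33)) (55, np.float64(2.69), np.float64(1.48)) 23
0 0.12 (-50, np.float64(0.35), np.float64(1.37)) (55, np.float64(2.63), np.float64(1.49)) 22
0 0.082 (-50, np.float64(0.26), np.float64(1.31)) (60, np.float64(2.7), np.float64(1.48)) 23
0.055 0.16 (-55, np.float64(0.32), np.float64(1.75)) (55, np.float64(2.71), np.float64(1.64)) 23
0.055 0.12 (-50, np.float64(0.35), np.float64(1.72)) (55, np.float64(2.64), np.float64(1.63)) 22
0.055 0.082 (-50, np.float64(0.26), np.float64(1.77)) (55, np.float64(2.59), np.float64(1.62)) 22
A [-40, -35, -30, -25, -20, -15, -10, -5, 0, 5, 10, 15, 20, 25, 30, 35, 40, 45, 50, 55, 60]
B [-30, -25, -20, -15, -10, -5, 0, 5, 10, 15, 20, 25, 30, 35, 40, 45, 50, 55, 60]
-25 5.202893339151022 60.0
-35 1.5704236285105821 50.0
-40 -4.273467288096384 32.5
-45 -5.93423077635255 2.5
crock rim (array([0.61336005, 0.10687456]), (279.75775146484375, 176.89707946777344), np.float64(-1.4010998519378588))
```

```bash
cat > path.py <<'E'
from plan2d import *
def short(delta=-15,g=44,want=5.0):
    """waypoints (TCP x, TCP z, stone tilt deg), plus-tilt convention, from above to just over the board"""
    w,p=plan(delta,g); S=shape(np.radians(delta),g); p=np.array(p)[::-1] if p[0][1]<p[-1][1] else np.array(p)
    off=lambda t:rot(np.array([[0,-18.7]]),np.radians(t+delta))[0]
    T=np.array([[*(np.array(q[:2])+off(q[2])),q[2]] for q in p])
    T=np.r_[[[*(np.array([T[0,0],p[0][1]+36])-[T[0,0]-p[0][0],0]+off(p[0][2])),p[0][2]]],T]
    def clr(a,b):
        n=int(max(abs(b-a)/[1,1,1]))+2
        return min(sdf(rot(S,np.radians(c[2]))+c[:2]-off(c[2])).min() for c in np.linspace(a,b,n))
    out=[0];i=0
    while i<len(T)-1:
        j=len(T)-1
        while j>i+1 and clr(T[i],T[j])<want: j-=1
        out.append(j); i=j
    cl=[clr(T[a],T[b]) for a,b in zip(out,out[1:])]
    return w,T[out],cl
if __name__=="__main__":
    for d in (-10,-15,-20):
        for want in (4.5,5.2):
            w,T,cl=short(d,want=want); print(d,w,len(T),np.round(cl,1)); 
            if d==-15: print(np.round(T,1).tolist()); np.save("wp.npy",T)
E
python3 path.py
```

```text
-10 6.0 5 [4.9 5.9 4.8 6. ]
-10 6.0 5 [6.8 6.1 5.6 6. ]
-15 6.0 5 [4.9 5.9 4.8 6. ]
[[-35.2, 193.9, 0.0], [10.4, 104.2, 32.5], [24.8, 103.6, 25.0], [23.2, 83.3, 17.5], [4.8, 65.9, 0.0]]
-15 6.0 5 [6.9 6.1 5.6 6. ]
[[-35.2, 193.9, 0.0], [9.6, 104.4, 35.0], [24.8, 103.6, 25.0], [25.2, 89.3, 17.5], [4.8, 65.9, 0.0]]
-20 5.966735970760751 5 [4.9 5.9 4.8 6. ]
-20 5.966735970760751 5 [7.  6.1 5.6 6. ]
```

A tilt of about 35° is enough (one end goes under the shoulder first), so an upright grasp works and leaves about 5.5 mm clearance. Stone A first.

```bash
cat > stone.py <<'E'
from rob import *
from path import short
def put(sx,sy,syaw,cy,crock=LID,cyaw=CY,sgn=-1):
    w,T,cl=short(0,want=5.2); print("clear",np.round(cl,1))
    q=ori(syaw); go([sx,sy,.15],q,.3); r.sleep(.2)
    if go([sx,sy,.045],q,.12,15): st(); raise SystemExit("touched")
    r.gripper_close(); st()
    if r.observe()["opening"]<.012: raise SystemExit("no grasp")
    go([sx,sy,.07],q,.06); go([sx,sy,.23],q,.2); st()
    for i,(x,z,t) in enumerate(T):
        qq=ori(cyaw,np.radians(sgn*t)); P=[*offs(crock,cyaw,sgn*x/1000,cy),z/1000+.001]
        hit=r.line_to([float(v) for v in P],rot=qq.tolist(),speed=.25 if i==0 else .05,f_stop=None if i==0 else 10)
        print(i,np.round(P,3),hit)
        if hit: st(); raise SystemExit("hit")
    P=offs(crock,cyaw,0,cy); q=ori(cyaw)
    go([*P,.084],q,.05,10); print(go([*P,.074],q,.02,5)); st()
E
cat > sA.py <<'E'
from stone import *
q=ori(.017); r.movep(tcp([.505,.3625,.25],q).tolist(),q.tolist())
c=shot("top","t4",save=False); hs=cv2.cvtColor(c["color"],cv2.COLOR_RGB2HSV)
put(.5047,.3627,.017,.055)
shot("side","s4",(120,160,330,320))
E
python3 sA.py
```

```text
clear [6.8 6.2 5.6 6. ]
t23.5 grasp [0.5049 0.3629 0.0454] open 0.0146 F [-0.5  0.2  2.1] grip 60
t25.0 grasp [0.5042 0.3624 0.228 ] open 0.0153 F [-0.8 -0.  -3.2] grip 59
0 [0.644 0.168 0.194] False
1 [0.599 0.161 0.108] False
2 [0.585 0.158 0.106] False
3 [0.584 0.158 0.091] False
4 [0.604 0.162 0.066] False
True
t30.5 grasp [0.6048 0.1618 0.0794] open 0.0151 F [1.8 0.1 5.1] grip 60
```

```bash
python3 - <<'E'
from rob import *
r.release(); st(); P=offs(LID,CY,0,.055); q=ori(CY)
go([*P,.2],q,.2); q=ori(-.008); go([.4062,-.075,.25],q,.3)
shot("side","s5",(120,160,330,320)); c=shot("top","t5",save=False); shot("wrist","w5",save=False)
E
```

```text
t31.2 grasp [0.6037 0.1616 0.0778] open 0.0854 F [-0.8 -0.2  0.1] grip 0
```

View pics/s5.png

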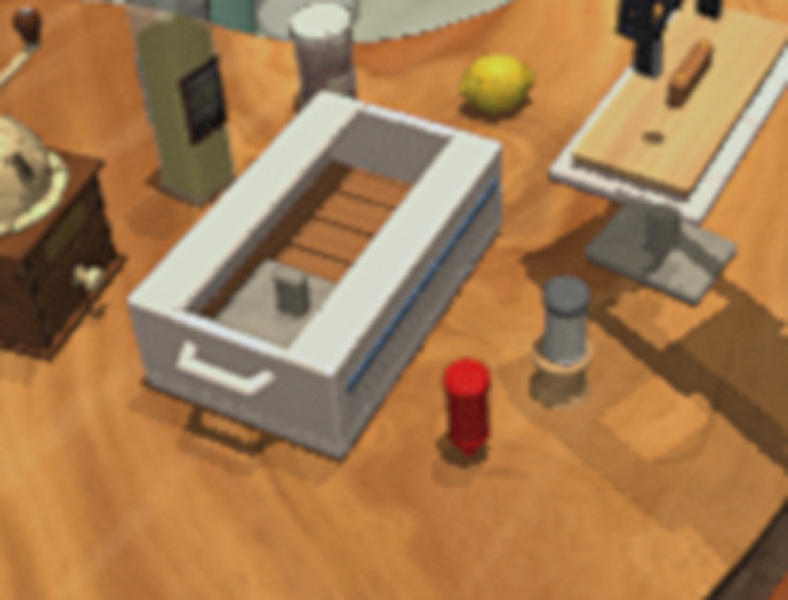

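Stone A lies flat in the crock, ridge at (293,290). Stone B is at (660,250). I check B in the stored wrist view, then take it.

```bash
cat > sB.py <<'E'
from stone import *
c=load("pics/w5.npz"); hs=cv2.cvtColor(c["color"],cv2.COLOR_RGB2HSV); u,w=proj(c,[.406,-.075,.014])[0].astype(int)
m=((hs[:,:,1]<100)&(hs[:,:,2]>50)).astype(np.uint8)*255
ct=blob(cv2.morphologyEx(m,cv2.MORPH_OPEN,np.ones((3,3))),(max(u-90,0),max(w-90,0),u+90,min(w+90,384))); b=rect(c,ct,.014); print("B wrist",u,w,b)
if abs(b[0]-[.406,-.075]).max()>.012: raise SystemExit("check B")
put(.4062,-.075,-.008,-.055)
E
python3 sB.py
```

```text
B wrist 258 168 (array([ 0.42960748, -0.10688292]), (141.82456970214844, 131.5113983154297), np.float64(-1.1009559545133691))check B
```

The mask failed, but the side view shows B about 5 px higher than before, so it seems to have been knocked. Looking at the wrist view.

```bash
python3 - <<'E'
from vis import *
c=load("pics/w5.npz"); im=c["color"][80:320,100:420,::-1]; cv2.imwrite("pics/w5c.png",cv2.resize(im,None,fx=2.5,fy=2.5,interpolation=cv2.INTER_CUBIC))
E
```

```text
(no output)
```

View pics/w5c.png

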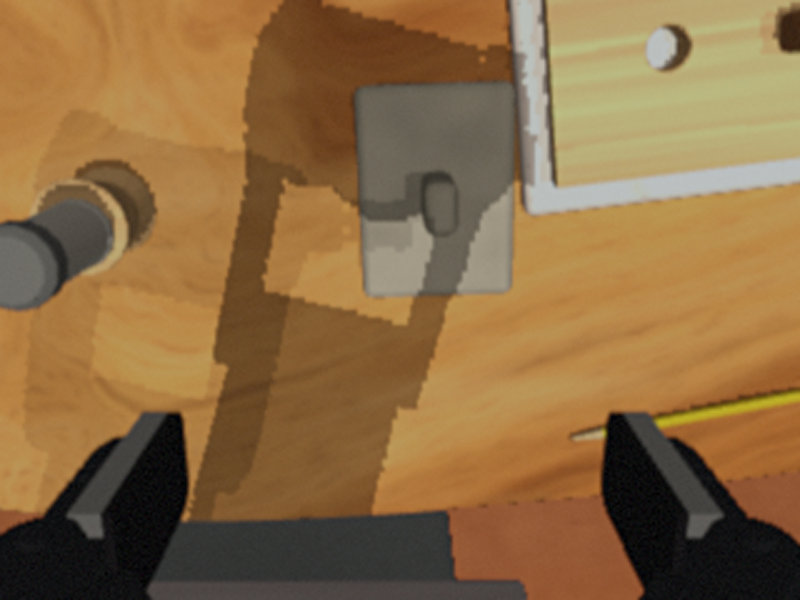

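B has slid: its corners in the crop are (357,88), (514,84), (512,291), (366,296), close to the marble. I clear the arm and re-measure it from the top, with the wrist corners as a cross-check.

```bash
python3 - <<'E'
from rob import *
c=load("pics/w5.npz"); uv=np.array([(357,88),(514,84),(512,291),(366,296)])/2.5+[100,80]
w=ray(c,uv,.014)[:,:2]; print("wrist",w.round(4).tolist(),w.mean(0),rect(c,uv,.014))
q=ori(MY+np.pi/2); r.movep(tcp([.40,-.40,.30],q).tolist(),q.tolist())
c=shot("top","t6",save=False); hs=cv2.cvtColor(c["color"],cv2.COLOR_RGB2HSV); s=hs[:,:,1].astype(int)
ref=proj(c,[*w.mean(0),.014])[0].astype(int); print(ref,hs[ref[1]-8:ref[1]+9:4,ref[0]-16:ref[0]+17:4,1].tolist())
m=((s>35)&(s<100)&(hs[:,:,2]>60)&(hs[:,:,2]<165)).astype(np.uint8)*255
m=cv2.morphologyEx(m,cv2.MORPH_OPEN,np.ones((3,3)))
print("top",rect(c,blob(m,(ref[0]-22,ref[1]-24,ref[0]+22,ref[1]+24)),.014))
lid=((hs[:,:,0]>15)&(hs[:,:,0]<32)&(s>60)&(s<165)&(hs[:,:,2]>80)).astype(np.uint8)*255
lid=cv2.morphologyEx(cv2.morphologyEx(lid,cv2.MORPH_CLOSE,np.ones((5,5))),cv2.MORPH_OPEN,np.ones((5,5)))
print("lid",rect(c,blob(lid,(262,180,355,238)),.031))
cv2.imwrite("pics/t6c.png",cv2.resize(c["color"][140:260,125:365,::-1],None,fx=3.3,fy=3.3,interpolation=cv2.INTER_CUBIC))
E
```

```text
wrist [[0.4725, -0.0566], [0.4739, -0.1329], [0.3684, -0.1365], [0.3661, -0.0591]] [ 0.42023259 -0.09627152] (array([ 0.42044846, -0.09619533]), (106.43523406982422, 77.39897155761719), np.float64(0.02992983396172004))
[259 228] [[201, 206, 61, 61, 61, 61, 59, 3, 116], [196, 203, 61, 60, 61, 61, 60, 25, 118], [180, 180, 62, 61, 59, 62, 62, 108, 6], [179, 180, 61, 62, 61, 63, 61, 172, 154], [182, 182, 66, 61, 61, 62, 62, 171, 179]]
top (array([ 0.41782632, -0.09682981]), (106.00389099121094, 79.15629577636719), np.float64(-0.011410979480717016))
lid (array([ 0.49707367, -0.27795288]), (388.1336364746094, 145.52735900878906), np.float64(-1.3362084032896338))
```

View pics/t6c.png

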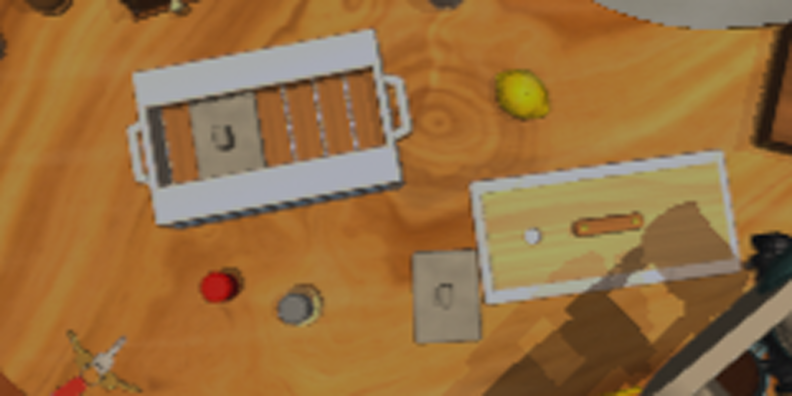

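Top view: B is now at (445,295) in the crop, which is world (0.419,-0.0965), and both cameras agree to 3 mm. Stone A is well placed. Taking B.

```bash
cat > sB.py <<'E'
from stone import *
q=ori(.005); r.movep(tcp([.419,-.0965,.2],q).tolist(),q.tolist())
put(.419,-.0965,.005,-.055)
r.release(); P=offs(LID,CY,0,-.055); q=ori(CY); go([*P,.2],q,.2)
q=ori(MY+np.pi/2); go([*MB,.25],q,.3); st()
shot("side","s7",(100,130,340,310)); c=shot("top","t7",save=False)
w=shot("wrist","w7")
E
python3 sB.py
```

```text
clear [6.8 6.2 5.6 6. ]
t39.4 grasp [ 0.4192 -0.0957  0.0453] open 0.0150 F [-0.4  4.7  3.1] grip 58
t40.9 grasp [ 0.4185 -0.0963  0.2284] open 0.0150 F [-0.1  0.5 -3.3] grip 58
0 [0.662 0.06  0.194] False
1 [0.617 0.052 0.108] False
2 [0.603 0.05  0.106] False
3 [0.602 0.05  0.091] False
4 [0.623 0.053 0.066] False
True
t46.7 grasp [0.6229 0.0533 0.0793] open 0.0148 F [ 0.5 -0.2  3.3] grip 59
t50.0 grasp [ 0.5001 -0.2865  0.2496] open 0.0854 F [0.4 0.4 0.4] grip 0
```

View pics/s7.png

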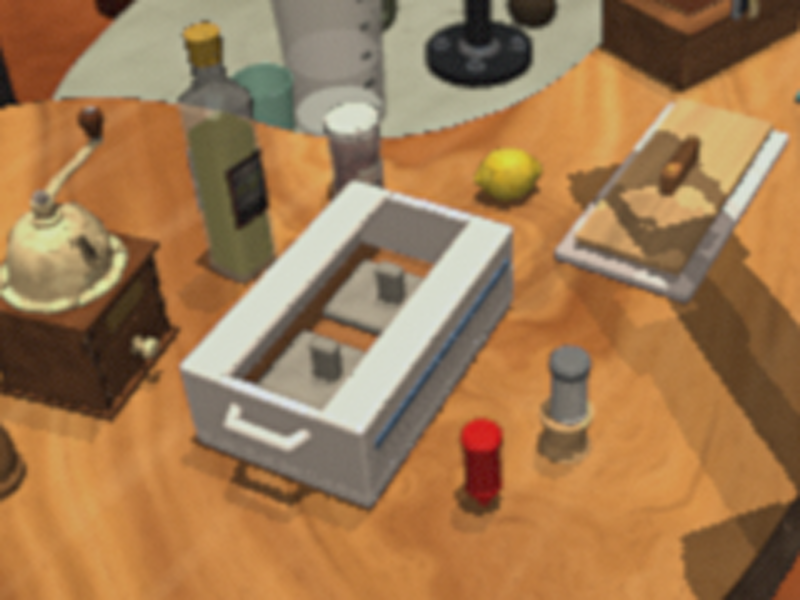

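View pics/w7.png

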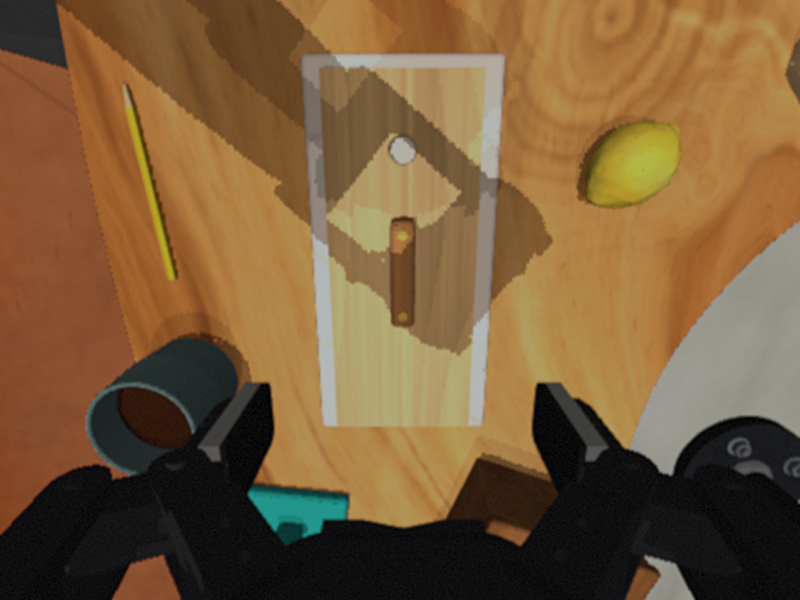

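Side view: both stones flat and side by side, ends under the shoulders, ridges at (327,358) and (391,285). Wrist view: lid squarely under the tool, handle (402,272), bore (402,150). Regrasp the lid and return it.

```bash
python3 - <<'E'
from rob import *
c=load("pics/w7.npz"); b=ray(c,(402/1.5625,150/1.5625),.031)[0,:2]; h=ray(c,(402/1.5625,271/1.5625),.061)[0,:2]
print("bore",b,offs(MB,MY,0,.088),"handle",h)
if np.linalg.norm(b-offs(MB,MY,0,.088))>.01: raise SystemExit("lid moved?")
q=ori(MY+np.pi/2); go([*MB,.0545],q,.15,15); st(); r.gripper_close(); st()
go([*MB,.08],q,.08); go([*MB,.23],q,.25); q=ori(CY+np.pi/2); go([*LID,.23],q,.3); st()
go([*LID,.155],q,.12); print(go([*LID,.132],q,.03,6)); st()
E
```

```text
bore [ 0.49038188 -0.20023388] [ 0.48964008 -0.19961195] handle [ 0.50024606 -0.28302326]
t51.6 grasp [ 0.5005 -0.2874  0.0556] open 0.0852 F [-0.3 -0.3  0. ] grip 0
t52.2 grasp [ 0.5001 -0.2871  0.0548] open 0.0174 F [-0.6 -0.4  2.2] grip 60
t54.9 grasp [0.6134 0.1062 0.23  ] open 0.0168 F [ 0.8 -0.7 -2.3] grip 59
True
t56.3 grasp [0.6135 0.1075 0.1358] open 0.0164 F [ 0.1 -0.1  3.2] grip 60
```

Contact came at 0.1358 against 0.1355 originally, so the lid is home. Release, go above the cup and look.

```bash
python3 - <<'E'
from rob import *
q=ori(CY+np.pi/2); r.release(); go([*LID,.22],q,.2); b=offs(LID,CY,0,.088)
go([*b,.24],q,.25); r.sleep(.3); shot("wrist","w8"); st()
go([*CUP,.19],q,.3); r.sleep(.3); shot("side","s8",save=False); shot("wrist","w9",save=False)
E
```

```text
t58.4 grasp [0.5992 0.1936 0.2397] open 0.0854 F [ 0.3  0.  -0.1] grip 0
```

View pics/w8.png

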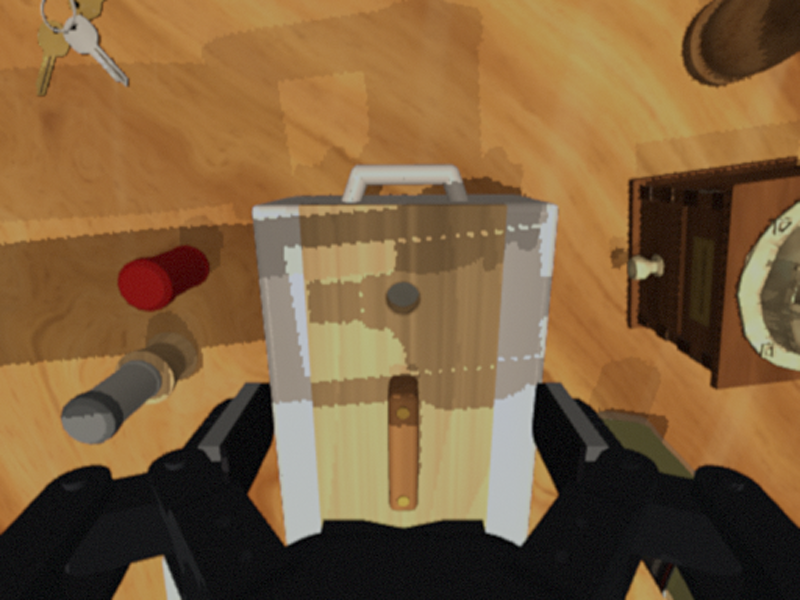

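Wrist view: lid home with its handle at (403,443) and bore at (403,297), within 1–2 mm of the start. Airlock stands in the cup at (105,400). I measure the small shift and finish.

```bash
python3 - <<'E'
from rob import *
def hc(f):
    c=load(f); hs=cv2.cvtColor(c["color"],cv2.COLOR_RGB2HSV); m=((hs[:,:,0]<16)&(hs[:,:,1]>120)).astype(np.uint8)*255
    ct=blob(m,(240,243,280,330)); (x,y),wh,a=cv2.minAreaRect(ct); return ray(c,(x,y),.142)[0,:2],wh
h1,h8=hc("pics/w1.npz"),hc("pics/w8.npz"); print(h1,h8)
d=np.clip(h8[0]-h1[0],-.003,.003); print("shift",d)
q=ori(CY+np.pi/2); b=offs(LID,CY,0,.088)+d
print(go([*CUP,.0742],q,.15,15)); st(); r.gripper_close(); st()
go([*CUP,.10],q,.06); go([*CUP,.2],q,.2); go([*b,.215],q,.25); r.sleep(.3); st()
go([*b,.172],q,.1); hit=go([*b,.140],q,.03,5); print(hit); st()
shot("side","s9",(120,140,330,300))
E
```

```text
(array([0.61450313, 0.11679771]), (82.0, 19.0)) (array([0.61244521, 0.11685326]), (82.0, 19.0))
shift [-2.05792344e-03  5.55538943e-05]
False
t60.7 grasp [0.4066 0.0751 0.0751] open 0.0852 F [-0.1  0.4  0.5] grip 0
t61.2 grasp [0.4065 0.0751 0.0746] open 0.0309 F [1.9 0.1 0.9] grip 59
t63.8 grasp [0.5967 0.1941 0.2154] open 0.0308 F [-0.5  1.  -0.6] grip 59
True
t65.3 grasp [0.5968 0.1943 0.1426] open 0.0308 F [0.6 0.4 5.1] grip 59
```

View pics/s9.png

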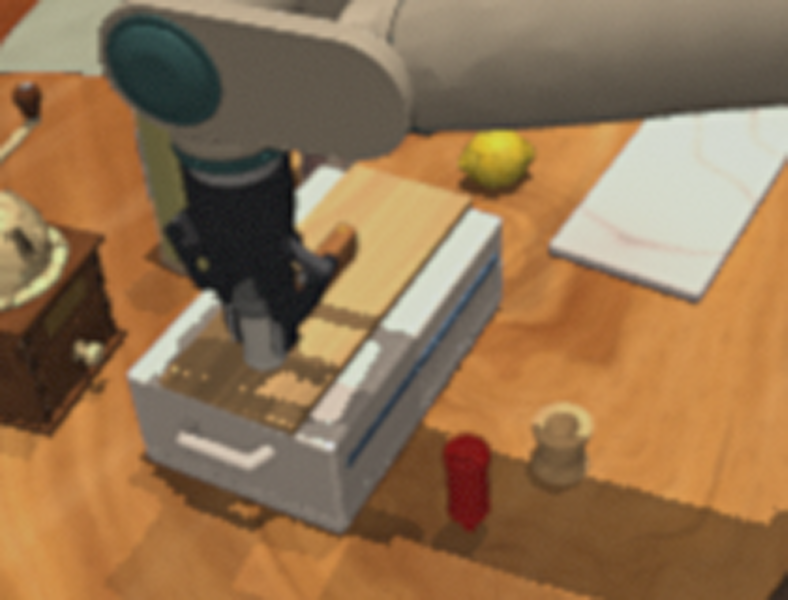

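The airlock stopped at 0.1426, its starting height, with the flange on the lid. Release, withdraw and check against the first picture.

```bash
python3 - <<'E'
from rob import *
q=ori(CY+np.pi/2); r.release(); o=r.observe()["position"]; 
r.line_to([float(o[0]),float(o[1]),.24],speed=.15)
r.move_j([-1.273,.052,1.401,0,1.689,-.07]); r.sleep(.5); st()
c=shot("top","t10",save=False)["color"]; s=shot("side","s10",save=False)["color"]; a=load("pics/top0.npz")["color"]; b=load("pics/side0.npz")["color"]
d=cv2.absdiff(c,a).max(2); print("mug diff",(d[238:270,328:365]>40).sum(),"jar diff",(d[118:145,248:270]>40).sum())
x=s[140:300,120:330]; y=c[120:270,125:365]
x=cv2.resize(x,(396,302),interpolation=cv2.INTER_CUBIC); y=cv2.resize(y,(404,302),interpolation=cv2.INTER_CUBIC)
cv2.imwrite("pics/fin.png",np.hstack([x,y])[:,:,::-1])
E
```

```text
t70.1 grasp [ 0.1889 -0.4896  0.25  ] open 0.0855 F [-0.  -0.  -0.3] grip 0
mug diff 0 jar diff 0
```

View pics/fin.png

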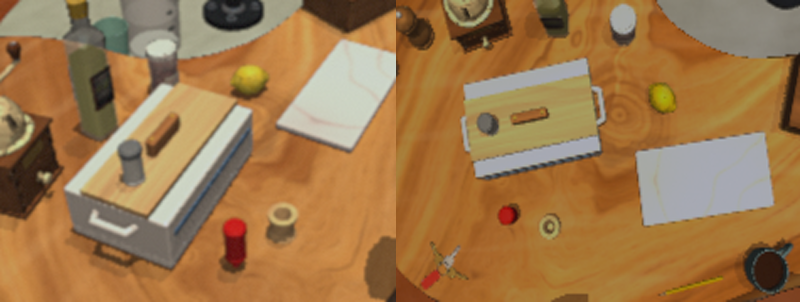

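Both views show the lid home with the airlock upright in it (left half (131,160), right half (487,124)), the cup empty, and the mug and jar unmoved.

```bash
python3 -c "
from plant import r
print(r.sign_off())"
```

```text
the job is handed in; nothing more can be done
None
```

The job is handed in at about 70 s: both stones present lie flat in the crock under its shoulders, the lid is back on with the airlock fully home, and the mug and salt jar are unmoved.

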